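Load and close the nitrogen purge box

ROBOT

A 6-joint arm with a two-finger parallel gripper is mounted at the origin on the work surface. World frame = base frame: x ahead of the robot, y to its left, z up, the work surface at z = 0. Lengths are in m, angles in rad, forces in N, time in s.
With the tool pointing down it reaches from about 0.35 to 0.85 m from the base axis. Payload 8.1 kg.
Tool frame: the origin (TCP) lies on the centre line of the jaws, within the pads' length; the fingertips stand robot.tips_ahead ahead of it and the grasp point (between the pads) lies 8 mm behind it (robot.tips_ahead is the distance from the TCP to the fingertips, in m); z points along the fingers, y is the direction in which the jaws open and shut (so a half turn about z gives the same grasp; the last joint's range is limited). The gripper opens to 93 mm and grips with 3 to 60 N. Pads are 15 mm wide; open, the fingers measure 128 mm over their backs; the gripper's body (75 mm by 188 mm) begins 65 mm behind the grasp point.
Start: joints at [-1.424, 0.13, 1.488, -0, 1.523, -0.085], TCP at [0.138, -0.584, 0.23] pointing down, gripper open.
Joint ranges: [-2.96, 2.96], [-0.89, 2.26], [0.02, 2.5], [-1.34, 4.48], [0, 2.73], [-2.66, 2.66]. Speed limits (rad/s): [2.39, 2.39, 2.79, 3.14, 3.14, 3.14].

INTERFACE

Orientations are given as a rotation vector (axis times angle).
In Python, from plant import monitor, eyes, job, robot gives the robot as it stands.
- The arm moves only by the tool servo_tool, never from a script. Its argument "plan" is a list that holds one entry, the list of rows, each a list of 7 numbers: the closure, from -1 (fully open) to 1 (shut), so that 0 is half open, then the shift along the world's x, y, z in mm, then the turn, a rotation vector about the world's x, y, z in rad. In form: [[[hand, dx, dy, dz, ax, ay, az], ...]]. A call has 1 to 12 rows; each row shifts and turns the commanded pose from where the row before left it; what a row does not reach is not made up. A row lasts 1/10 s, in which the tool goes at most 50 mm and 8.59 degrees, less where a joint would pass 70% of its speed; a pose out of reach is approached as far as the arm can. A call with a gripper value outside its range is refused whole. The fingers move at their own pace and stop on an object; "force" is the grip in N (left out, the last holds). Time passes only in rows, so rows that do not move let the fingers close. It gives the time, the measured TCP pose, the force and the opening at its end, in the units of the state.
- monitor.read_state(): the state, without advancing time (a new reading comes with each control period).
- eyes.read_camera(name): name is "scene" or "top" or "wrist"; returns the picture (420x560x3 uint8, red, green, blue); there is no depth.
- eyes.camera_info(name): a dict with "mtx" (3x3 intrinsics, pixels), "R" (3x3) and "t" (3): a world point X has camera coordinates R X + t. Camera axes: x right, y down, z forward; pixel columns grow to the right and rows downward; lengths in m; the calibration is good to about 2 mm. A picture is of the moment at which its call begins: read the wrist's pose just before it. camera_info takes no time and is no camera call; for the wrist camera it gives the pose at the moment of the call.
- job.close_job(): hands the job in, once; it reports no verdict.
The state is a dict: "t": time; "q": joint angles; "dq": joint speeds; "joint_torque": joint torques, N m; "tool_pos": TCP position; "orientation": TCP orientation; "force": force on the tool from outside, world axes, zero at the start; "wrist_torque": the same for the moment, N m; "opening": finger opening in m.
Only numpy, scipy, OpenCV 4.12 (cv2) and the standard library are available. Lean on these libraries where they do the work, as an engineer would, in place of code of your own. Each camera call takes 0.05 s, during which the arm holds its last target. There are 200 camera calls.

TASK

The nitrogen tap of the purge box was left open: shut it fully first. Then stand every sample jar from the tray in a pocket of the box, set the clear hood over them without dropping it and press it straight down until both side clips have snapped under the rim. Only then open the tap half way, its handle at 45 degrees to the pipe, and leave the other things on the bench alone.

Things in the scene. Friction and masses are not known exactly. Their poses are not given: they have to be found in the camera images.
- purge_box: purge box fixed to the bench: a white base without its cover, longer along its y. Origin at the centre of its underside on the bench, z up. Its grey insert (top at z = 30 mm) has four round pockets 48 mm wide, 16 mm deep. A pipe runs from the middle of its -x side along -x, 15 mm over the bench, to a brass ball valve whose stem stands at x = -145 mm, y = 0, and on to a foot at x = -193 mm
- box_rim (a point): centre of the top of the box's rim, 28 mm above the box's origin. The rim is a flat flange, 138 mm in x by 162 mm in y, 6 mm thick; the hood's lower edge rests on it. Inside it thin guide walls, 122 by 142 mm outside, leaning in to 117 by 137 mm at the top, rise to 46 mm over the bench
- seat0 (a point): centre of a pocket's floor in the purge box (14 mm over the bench); any jar may stand in any pocket. The pockets are at x = -28 or 28 mm, y = -39 or 39 mm of the box, in no special order
- seat1 (a point): centre of a pocket's floor in the purge box (14 mm over the bench); any jar may stand in any pocket
- seat2 (a point): centre of a pocket's floor in the purge box (14 mm over the bench); any jar may stand in any pocket
- seat3 (a point): centre of a pocket's floor in the purge box (14 mm over the bench); any jar may stand in any pocket
- tap (a joint): angle of the valve's T-handle (rad): 0 = shut, the handle bar lies across the pipe (along the box's y); pi/2 = fully open, the bar lies along the pipe. It opens anticlockwise seen from above, has stops at 0 and pi/2, stays where it is left, and takes about 0.12 N m to turn
- tap_grip (a point): middle of the valve's grey metal T-handle, on its upright axis, 58 mm over the bench: a bar 70 mm long, 12 mm thick and 18 mm high (its top 66 mm over the bench; the valve body below ends at 29 mm). The point turns with the handle: the bar lies along the point's y
- hood: clear plastic hood, open below, 131 mm (x) by 151 mm (y), 67 mm high, 0.4 kg. Origin at the centre of its lower edge, z up. Beside each y side hangs a grey sprung clip arm, 116 mm wide, to 20 mm below the edge, with a wedge nose inwards; it stands on them. Clipped, its origin lies at point box_rim, its y along the box's y, either way round, with 1.5 mm play round the guide walls
- hood_grip (a point): middle of the hood's black bar handle, 91 mm above the hood's lower edge. The bar is 90 mm long along the hood's y, 14 mm wide and 14 mm high (top at 98 mm), with 17 mm of free height below it, on two feet at y = -40 and 40 mm
- hood_edge_a (a point): middle of the hood's lower edge on its +y side, beside one clip arm; level with point box_rim when clipped. The clip noses meet the rim when the hood is about 12 mm too high, and by its own weight it stays 7 to 10 mm too high; a push of about 5 to 14 N on top of its weight springs the arms outwards until they snap under the rim
- hood_edge_b (a point): the same on its -y side, under the other clip arm
- tray: grey carrying tray, fixed, 210 mm in x by 190 mm in y, rim 18 mm high, floor 4 mm over the bench; origin at the centre of its underside
- jar0: sample jar, upright: straight cylinder 44 mm across and 72 mm high with the cap, amber glass below and white cap above, about 0.1 kg; origin at the centre of its underside. Absent in some starts (None)
- jar1: sample jar, upright: straight cylinder 44 mm across and 72 mm high with the cap, amber glass below and white cap above, about 0.1 kg; origin at the centre of its underside. Absent in some starts (None)
- jar2: sample jar, upright: straight cylinder 44 mm across and 72 mm high with the cap, amber glass below and white cap above, about 0.1 kg; origin at the centre of its underside. Absent in some starts (None)
- jar3: sample jar, upright: straight cylinder 44 mm across and 72 mm high with the cap, amber glass below and white cap above, about 0.1 kg; origin at the centre of its underside. Absent in some starts (None)
- needle_box: bystander: small cardboard box 45 x 62 x 72 mm with a blue top; origin at the centre of its underside
- tube_a: bystander: clear 50 ml centrifuge tube standing on its blue cap, 35 mm across, 114 mm high; origin under the cap
- tube_b: bystander: another such tube
Mind the look-alikes: they are no part of the job. What is shaped like the jar0 but pink is not meant. Of the things that look like the hood, the smaller one is meant.

How it is judged:
By the outcome, as a careful person would: the job done as asked, in the order asked, and still so for the second after the job is handed in, with the robot touching nothing.
Of jar0, jar1, jar2, jar3 only 2 to 4 are there at a start; the rules pass over those that are not, and their reading is None.
At some moment in a run one of hood may be knocked a few centimetres aside while the robot is not near it.
It also fails if it takes over 210 s, if anything falls off the work surface, if the arm or the gripper's body presses on something with over 40 N, if the wrist force passes 120 N, or if a joint passes its speed limit or range.

## Working session

There is one attempt and no reset: what is moved stays moved. The work goes in short steps, Python scripts to look and compute and a tool call to move; the robot and the scene stay as the last step left them, time stands still between calls to the robot, and variables do not carry over. Pictures are saved under pics/ and viewed, about 12 in all and at most 16, crops included, and the job is handed in when it is done.

Besides the shell and the picture viewer there is one more tool, called after "Call:" as name(argument=value, ...), one argument or row to a line, values as JSON. servo_tool: Moves the arm, as the interface text tells. Its arguments: {"type":"object","properties":{"plan":{"type":"array"},"force":{"type":"number"}},"required":["plan"]}

```bash
mkdir -p pics; ls; python3 - <<'E'
from plant import monitor, eyes, job, robot
import cv2,numpy as np
s=monitor.read_state();print(s, robot.tips_ahead)
for n in("scene","top"):
    im=eyes.read_camera(n);cv2.imwrite(f"pics/{n}0.png",im[:,:,::-1]);i=eyes.camera_info(n);print(n,i)
E
```

```text
pics
{'t': 0.0, 'q': array([-1.42440975e+00,  1.31175772e-01,  1.48923832e+00, -1.53070348e-05,
        1.52297222e+00, -8.54180642e-02]), 'dq': array([ 0.00093689,  0.00018117,  0.00182679,  0.0006725 , -0.0006546 ,
       -0.00059752]), 'joint_torque': array([-8.54212904e-04, -5.59833956e+01, -4.91767001e+01,  7.68398121e-02,
        3.50223714e-02, -1.28027923e-04]), 'tool_pos': array([ 0.13776937, -0.58342904,  0.22860118]), 'orientation': array([-3.11873475e+00, -3.63097087e-01,  1.09816915e-04]), 'force': array([-0.06935598, -0.86108172,  0.15233239]), 'wrist_torque': array([ 0.00622267, -0.05710159, -0.03798465]), 'opening': 0.09294785618016714} 0.011
scene {'mtx': array([[438.9019699 ,   0.        , 274.20122813],
       [  0.        , 438.9019699 , 207.13436917],
       [  0.        ,   0.        ,   1.        ]]), 'R': array([[ 0.17354112,  0.98478373, -0.00919154],
       [ 0.83881606, -0.15269569, -0.52256258],
       [-0.51601464,  0.08297608, -0.85255138]]), 't': array([-0.15998918, -0.42091607,  1.56951252])}
top {'mtx': array([[394.42885106,   0.        , 281.35891049],
       [  0.        , 394.42885106, 215.93868607],
       [  0.        ,   0.        ,   1.        ]]), 'R': array([[-0.01750999, -0.99966743, -0.01893218],
       [-0.99843378,  0.0184884 , -0.05280307],
       [ 0.05313553,  0.01797794, -0.99842546]]), 't': array([0.07816524, 0.58519733, 1.459876  ])}
```

View pics/top0.png

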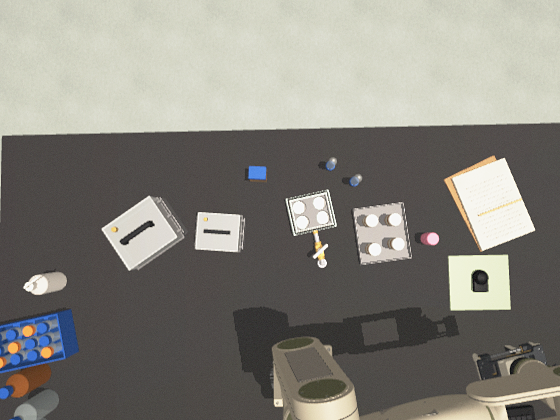

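View pics/scene0.png

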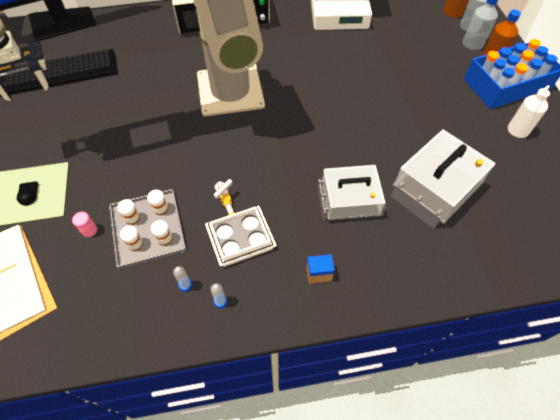

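```bash
cat > h.py <<'E'
from plant import monitor, eyes, job, robot
import cv2,numpy as np
from scipy.spatial.transform import Rotation as Ro
def cast(i,u,v,z):
    "pixels -> world xy on plane z"
    p=np.stack([np.ravel(u),np.ravel(v),np.ones(np.size(u))]).astype(float)
    d=i["R"].T@(np.linalg.inv(i["mtx"])@p); c=-i["R"].T@i["t"]
    return (c[:,None]+d*((z-c[2])/d[2])).T[:,:2]
def proj(i,P):
    q=(i["R"]@np.atleast_2d(P).T+i["t"][:,None]); q=i["mtx"]@q
    return (q[:2]/q[2]).T
def st():
    s=monitor.read_state(); R=Ro.from_rotvec(s["orientation"]).as_matrix()
    print("t",round(s["t"],2),"pos",(s["tool_pos"]*1000).round(1),"jaw yaw",np.degrees(np.arctan2(R[1,1],R[0,1])).round(2),"z",R[:,2].round(3),"F",s["force"].round(1),"T",s["wrist_torque"].round(2),"open",round(s["opening"]*1000,1),"q",s["q"].round(2))
    return s
def snap(n,f=None):
    i=eyes.camera_info(n); im=eyes.read_camera(n)
    if f: cv2.imwrite(f"pics/{f}.png",im[:,:,::-1])
    return i,im
E
python3 - <<'E'
from h import *
st()
i=eyes.camera_info("top")
for n,u,v,z in [("tap",319,248,.06),("foot",322,264,.015),("box",311,212,.03),("jarA",373,220,.072),("jarB",395,219,.072),("jarC",375,249,.072),("jarD",398,243,.072),("hood",216,232,.118),("pink",430,239,.072),("tubea",331,161,.05),("tubeb",356,180,.05),("needle",257,172,.072)]:
    print(n,(cast(i,u,v,z)*1000).round())
w=eyes.camera_info("wrist"); print(w["mtx"],w["R"],-w["R"].T@w["t"])
E
```

```text
t 0.1 pos [ 137.8 -583.4  228.7] jaw yaw -76.72 z [-0.     0.002 -1.   ] F [-0.1  0.9  0.3] T [ 0.01 -0.03  0.03] open 92.9 q [-1.42  0.13  1.49  0.    1.52 -0.09]
tap [[466. -67.]]
foot [[405. -80.]]
box [[598. -43.]]
jarA [[ 563. -261.]]
jarB [[ 565. -340.]]
jarC [[ 459. -266.]]
jarD [[ 479. -348.]]
hood [[529. 295.]]
pink [[ 491. -462.]]
tubea [[ 783. -119.]]
tubeb [[ 711. -209.]]
needle [[745. 152.]]
[[310.07385803   0.         279.22924271]
 [  0.         310.07385803 216.0250013 ]
 [  0.           0.           1.        ]] [[ 2.29377396e-01 -9.73337215e-01 -8.22394618e-04]
 [-9.29863080e-01 -2.19381788e-01  2.95340963e-01]
 [-2.87646768e-01 -6.69798266e-02 -9.55391563e-01]] [ 0.21874041 -0.56519181  0.38409671]
```

Call:
servo_tool(
  plan=[
    [[-1,32,41,9,0,0,0],[-1,32,41,9,0,0,0],[-1,32,41,9,0,0,0],[-1,32,41,9,0,0,0],[-1,32,41,9,0,0,0],[-1,32,41,9,0,0,0],[-1,32,41,9,0,0,0],[-1,32,41,9,0,0,0],[-1,32,41,9,0,0,0],[-1,32,41,9,0,0,0],[-1,32,41,9,0,0,0],[-1,0,0,0,0,0,0]],
  ],
)

```text
t: 1.3
tool_pos: [0.4741, -0.1519, 0.3242]
orientation: [-3.118, -0.373, -0.003]
force: [-0.5, -1.0, 0.2]
opening: 0.0928
```

```bash
python3 - <<'E'
from h import *
st(); i,im=snap("wrist","w1"); np.save("w1.npy",im)
import pickle; pickle.dump(i,open("w1.pkl","wb"))
print(-i["R"].T@i["t"])
E
```

```text
t 1.3 pos [ 474.1 -151.9  324.2] jaw yaw -76.35 z [ 0.002  0.001 -1.   ] F [-0.5 -1.   0.2] T [0.   0.   0.01] open 92.8 q [-0.41 -0.17  1.61  0.    1.7   0.92]
[ 0.55459061 -0.13307968  0.47980319]
```

View pics/w1.png

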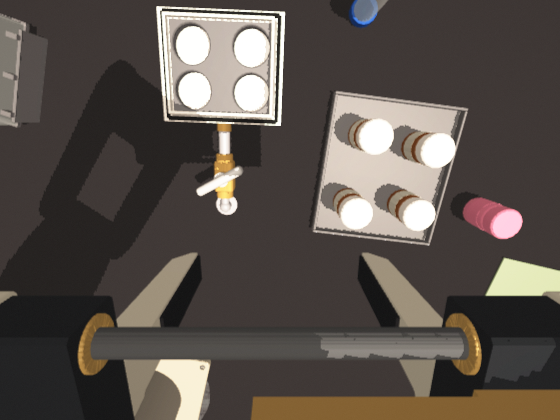

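```bash
python3 - <<'E'
from h import *; import pickle
im=np.load("w1.npy"); i=pickle.load(open("w1.pkl","rb"))
hsv=cv2.cvtColor(im,cv2.COLOR_RGB2HSV)
m=((hsv[...,2]>185)&(hsv[...,1]<60)).astype(np.uint8); m[250:]=0
n,l,s,c=cv2.connectedComponentsWithStats(m)
for k in range(1,n):
    if s[k,4]>150:
        cs,_=cv2.findContours((l==k).astype(np.uint8),0,2); cc=max(cs,key=len)
        hull=cv2.convexHull(cc); e=cv2.fitEllipse(hull) if len(hull)>5 else None
        r=cv2.minAreaRect(cc)
        u,v=c[k] if e is None else e[0]
        print(s[k],c[k].round(1),"ell",np.round(e[0],1),np.round(e[1],1),"rect",np.round(r[1],1),round(r[2],1),
          [(z,(cast(i,u,v,z/1000)*1000).round(1).tolist()) for z in(14,30,72)])
g=cv2.resize(im[0:260,130:480],None,fx=2.2,fy=2.2,interpolation=cv2.INTER_CUBIC)
cv2.imwrite("pics/w1crop.png",g[:,:,::-1])
E
```

```text
[  156     6   129   120 11025] [221.4  63.1] ell [220.5  48.6] [128.3 286.7] rect [129.5 114.4] 2.5 [(14, [[626.5, -34.1]]), (30, [[624.0, -37.5]]), (72, [[617.5, -46.5]])]
[  314    95   144   144 11979] [385.9 166. ] ell [382.6 167. ] [143.8 192.9] rect [130.9 135. ] 7.6 [(14, [[526.9, -299.3]]), (30, [[527.9, -293.6]]), (72, [[530.4, -278.6]])]
[219 132  11  23 209] [224.2 142.9] ell [223.9 142.6] [12.3 26.1] rect [22.1  9.6] 86.8 [(14, [[505.9, -61.5]]), (30, [[507.6, -64.0]]), (72, [[512.0, -70.4]])]
[197 167  44  29 439] [218.3 181.3] ell [218.3 180.9] [14.7 50.4] rect [14.6 48.4] 52.4 [(14, [[448.1, -63.7]]), (30, [[451.7, -66.1]]), (72, [[461.3, -72.4]])]
[216 197  21  18 278] [226.6 205.6] ell [226.3 204.4] [19.5 21. ] rect [16.7 20.2] 85.9 [(14, [[414.7, -82.4]]), (30, [[419.5, -84.2]]), (72, [[432.1, -88.7]])]
[493 211  29  27 574] [506.8 224. ] ell [506.8 224. ] [23.6 30.3] rect [23.3 29.7] 45.0 [(14, [[487.9, -520.1]]), (30, [[490.2, -506.8]]), (72, [[496.2, -471.9]])]
```

View pics/w1crop.png

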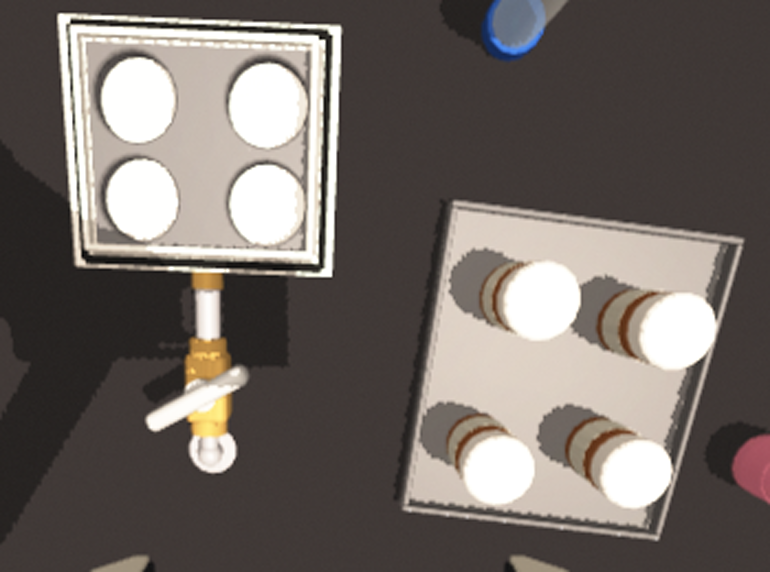

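```bash
python3 - <<'E'
from h import *; import pickle
im=np.load("w1.npy"); i=pickle.load(open("w1.pkl","rb"))
m=(im.min(2)>238).astype(np.uint8); m[250:]=0
n,l,s,c=cv2.connectedComponentsWithStats(m)
for k in range(1,n):
    if s[k,4]>250:
        cs,_=cv2.findContours((l==k).astype(np.uint8),0,2); cc=max(cs,key=len)
        print(s[k],c[k].round(1),"rect",np.round(cv2.minAreaRect(cc)[1],1),
          [(z,(cast(i,*c[k],z/1000)*1000).round(1).tolist()) for z in(14,28,72)])
# box outer rim quad
k=max(range(1,n),key=lambda k:s[k,4]*(s[k,0]<200))
m2=(im.min(2)>150).astype(np.uint8); m2[126:]=0; m2[:,300:]=0; m2[:,:120]=0
cs,_=cv2.findContours(m2,0,2); cc=max(cs,key=cv2.contourArea); h=cv2.convexHull(cc)
q=cv2.approxPolyDP(h,6,True)[:,0]; print(q); W=cast(i,q[:,0],q[:,1],.028)*1000
print(W.round(1), W.mean(0), np.linalg.norm(W-np.roll(W,-1,0),axis=1))
# bar
h=cv2.cvtColor(im,cv2.COLOR_RGB2HSV); b=((h[...,2]>170)&(h[...,1]<60)).astype(np.uint8)
b[:165]=0;b[195:]=0;b[:,:190]=0;b[:,250:]=0
l2=cv2.connectedComponents(b)[1]; ys,xs=np.nonzero(b)
r=cv2.minAreaRect(np.stack([xs,ys],1).astype(np.float32)); P=cv2.boxPoints(r); print("bar",r)
W=cast(i,P[:,0],P[:,1],.062)*1000; print(W.round(1),W.mean(0), np.linalg.norm(W-np.roll(W,-1,0),axis=1))
E
```

```text
[162  12 116 108 920] [224.9  57.1] rect [115.2 103. ] [(14, [[617.7, -41.8]]), (28, [[615.8, -44.6]]), (72, [[609.8, -53.2]])]
[276  12   9 114 308] [280.9  67.7] rect [  5.2 113.1] [(14, [[622.8, -118.8]]), (28, [[620.7, -119.3]]), (72, [[614.3, -120.6]])]
[177  27  32  38 962] [192.4  45.1] rect [37. 31.] [(14, [[621.7, 3.3]]), (28, [[619.7, -0.8]]), (72, [[613.3, -13.7]])]
[235  29  31  38 950] [250.3  47.6] rect [37. 30.] [(14, [[637.1, -72.9]]), (28, [[634.6, -74.7]]), (72, [[626.8, -80.4]])]
[179  73  32  36 879] [194.4  90.1] rect [33.2 32.5] [(14, [[566.6, -8.2]]), (28, [[566.2, -11.9]]), (72, [[565.1, -23.7]])]
[235  75  30  36 864] [249.9  92.3] rect [35. 29.] [(14, [[582.0, -84.2]]), (28, [[581.2, -85.7]]), (72, [[578.6, -90.3]])]
[360 119  33  35 896] [376.2 136.4] rect [34. 32.] [(14, [[566.9, -275.5]]), (28, [[566.6, -271.2]]), (72, [[565.4, -257.7]])]
[422 134  33  33 848] [438.2 150.1] rect [32. 32.] [(14, [[569.8, -370.6]]), (28, [[569.3, -363.5]]), (72, [[567.9, -341.1]])]
[341 199  32  30 723] [356.7 213.6] rect [28.3 31.1] [(14, [[448.2, -283.8]]), (28, [[451.4, -279.3]]), (72, [[461.4, -265.1]])]
[404 201  31  30 700] [419.1 215.2] rect [26.9 31.1] [(14, [[468.9, -379.9]]), (28, [[471.4, -372.5]]), (72, [[479.5, -349.2]])]
[[156   7]
 [284  12]
 [280 125]
 [165 120]]
[[ 651.5   50.6]
 [ 684.3 -107.8]
 [ 549.5 -135.4]
 [ 518.3   21.7]] [600.89580305 -42.74259685] [161.7709847  137.59447739 160.20956179 136.36381542]
bar ((218.50001525878906, 181.00001525878906), (14.600001335144043, 48.80000686645508), 53.130104064941406)
[[ 439.2  -41.4]
 [ 491.   -85.8]
 [ 478.5 -100.4]
 [ 425.7  -55.9]] [458.60566469 -70.86867435] [68.22525626 19.21645749 69.00741452 19.78435149]
```

Call:
servo_tool(
  plan=[
    [[-1,-1,7,-10,0,0,0.14],[-1,-1,7,-10,0,0,0.14],[-1,-1,7,-10,0,0,0.14],[-1,-1,7,-10,0,0,0.14],[-1,-1,7,-10,0,0,0.14],[-1,-1,7,-10,0,0,0.14],[-1,-1,7,-10,0,0,0.14],[-1,-1,7,-10,0,0,0.14],[0,-1,7,-10,0,0,0.14],[0.3,-1,7,-10,0,0,0.14],[0.3,-1,7,-10,0,0,0.14],[0.3,-1,4,-10,0,0,0.14]],
  ],
)

```text
t: 2.55
tool_pos: [0.4583, -0.0766, 0.2024]
orientation: [-1.806, -2.569, 0.001]
force: [-0.4, 0.3, 0.3]
opening: 0.0657
```

Call:
servo_tool(
  plan=[
    [[0.3,-1,0,-20,0,0,0.13],[0.3,-1,0,-20,0,0,0.13],[0.3,-1,0,-10,0,0,0.13],[0.3,0,0,0,0,0,0.128],[0.3,0,0,0,0,0,0],[0.3,0,0,0,0,0,0]],
  ],
)

```text
t: 3.15
tool_pos: [0.4559, -0.0766, 0.1533]
orientation: [-1.102, -2.942, 0.0]
force: [0.5, -0.3, 0.5]
opening: 0.0327
```

```bash
python3 - <<'E'
from h import *
st(); i,im=snap("wrist","w2")
p=proj(i,[[.459,-.071,.066]]+[[.459+a*np.cos(b),-.071+a*np.sin(b),.066] for a in(-.035,.035) for b in (-0.705,)]);print(p)
for q in p: cv2.circle(im,tuple(int(x) for x in q),3,(255,0,0),1)
cv2.imwrite("pics/w2.png",im[:,:,::-1])
E
```

```text
t 3.15 pos [455.9 -76.6 153.3] jaw yaw 48.93 z [-0. -0. -1.] F [ 0.5 -0.3  0.5] T [ 0.04 -0.16 -0.02] open 32.7 q [-0.28 -0.2   1.95 -0.    1.39 -1.13]
[[287.09398765 222.33809625]
 [286.8864754  180.38788961]
 [287.28527495 261.00830447]]
```

View pics/w2.png

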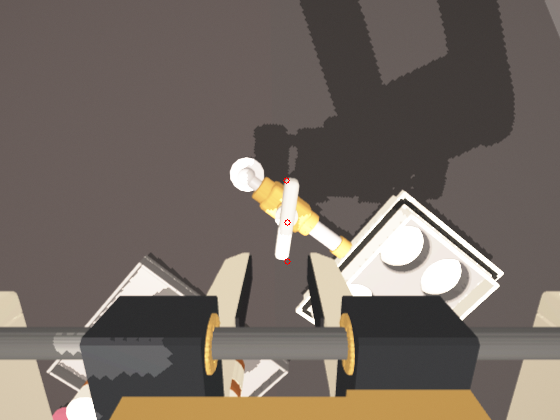

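```bash
python3 - <<'E'
from h import *
i=eyes.camera_info("wrist"); im=cv2.imread("pics/w2.png")[:,:,::-1]
h=cv2.cvtColor(np.ascontiguousarray(im),cv2.COLOR_RGB2HSV); b=((h[...,2]>175)&(h[...,1]<40)).astype(np.uint8)
b[:172]=0;b[266:]=0;b[:,:270]=0;b[:,303:]=0
n,l,s,c=cv2.connectedComponentsWithStats(b); k=1+s[1:,4].argmax(); print(s[k])
ys,xs=np.nonzero(l==k); r=cv2.minAreaRect(np.stack([xs,ys],1).astype(np.float32)); print(r); P=cv2.boxPoints(r)
W=cast(i,P[:,0],P[:,1],.066)*1000; d=W-np.roll(W,-1,0);print(W.mean(0),np.linalg.norm(d,axis=1),np.degrees(np.arctan2(d[:,1],d[:,0])))
E
```

```text
[ 270  178   29   82 1260]
((283.37646484375, 218.45989990234375), (27.268327713012695, 81.4123764038086), 2.045408248901367)
[455.83424582 -72.00156625] [70.39213219 21.55136544 70.47649934 23.39557376] [ -43.53675249 -133.13180293  137.96300814   46.68878408]
```

Call:
servo_tool(
  plan=[
    [[0.3,3,5.5,0,0,0,-0.14],[0.3,0,0,-25,0,0,0],[0.3,0,0,-25,0,0,0],[0.3,0,0,-25,0,0,0],[0.3,0,0,-10,0,0,0],[0.3,0,0,0,0,0,0]],
  ],
)

```text
t: 3.8
tool_pos: [0.4581, -0.0701, 0.0672]
orientation: [-1.299, -2.857, 0.001]
force: [-0.2, 0.2, -0.4]
opening: 0.0327
```

```bash
python3 - <<'E'
from h import *
st(); i,im=snap("wrist","w3")
E
```

```text
t 3.8 pos [458.1 -70.1  67.2] jaw yaw 41.1 z [-0.003  0.001 -1.   ] F [-0.2  0.2 -0.4] T [-0.03 -0.1   0.03] open 32.7 q [-0.26 -0.09  2.02 -0.    1.22 -0.98]
```

View pics/w3.png

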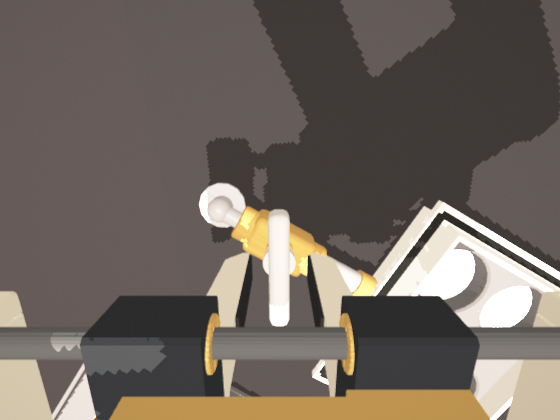

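Call:
servo_tool(
  plan=[
    [[0.3,0.5,-0.5,-10,0,0,0],[0.3,0,0,-8,0,0,0],[1,0,0,0,0,0,0],[1,0,0,0,0,0,0],[1,0,0,0,0,0,0],[1,0,0,0,0,0,0],[1,0,0,0,0,0,0]],
  ],
  force=40,
)

```text
t: 4.55
tool_pos: [0.4589, -0.0713, 0.0503]
orientation: [-1.297, -2.86, 0.003]
force: [-4.2, -4.3, -0.1]
opening: 0.018
```

```bash
python3 -c "
from h import *
st()"
```

```text
t 4.55 pos [458.9 -71.3  50.3] jaw yaw 41.2 z [-0.002 -0.001 -1.   ] F [-4.2 -4.3 -0.1] T [-0.66  0.55  0.03] open 18.0 q [-0.26 -0.07  2.03 -0.    1.18 -0.98]
```

Call:
servo_tool(
  plan=[
    [[1,0,0,0,0,0,-0.09],[1,0,0,0,0,0,-0.09],[1,0,0,0,0,0,-0.09],[1,0,0,0,0,0,-0.09],[1,0,0,0,0,0,-0.08],[1,0,0,0,0,0,-0.05],[1,0,0,0,0,0,-0.03],[1,0,0,0,0,0,0],[1,0,0,0,0,0,0]],
  ],
)

```text
t: 5.45
tool_pos: [0.4584, -0.0715, 0.0502]
orientation: [-1.989, -2.43, 0.005]
force: [-6.4, -3.5, 0.9]
opening: 0.0179
```

```bash
python3 -c "
from h import *
st()"
```

```text
t 5.45 pos [458.4 -71.5  50.2] jaw yaw 11.4 z [-0.003 -0.001 -1.   ] F [-6.4 -3.5  0.9] T [-0.9   1.    0.04] open 17.9 q [-0.26 -0.07  2.03 -0.    1.18 -0.46]
```

Call:
servo_tool(
  plan=[
    [[1,0,0,0,0,0,-0.03],[1,0,0,0,0,0,-0.03],[1,0,0,0,0,0,-0.03],[1,0,0,0,0,0,0],[1,0,0,0,0,0,0]],
  ],
)

```text
t: 5.95
tool_pos: [0.4585, -0.0723, 0.0502]
orientation: [-2.097, -2.339, 0.006]
force: [-6.7, -7.9, 0.4]
opening: 0.0182
```

```bash
python3 -c "
from h import *
st();i,im=snap('wrist','w4')"
```

```text
t 5.95 pos [458.5 -72.3  50.2] jaw yaw 6.24 z [-0.003 -0.003 -1.   ] F [-6.7 -7.9  0.4] T [-1.54  1.02  0.02] open 18.2 q [-0.26 -0.07  2.03 -0.    1.18 -0.37]
```

View pics/w4.png

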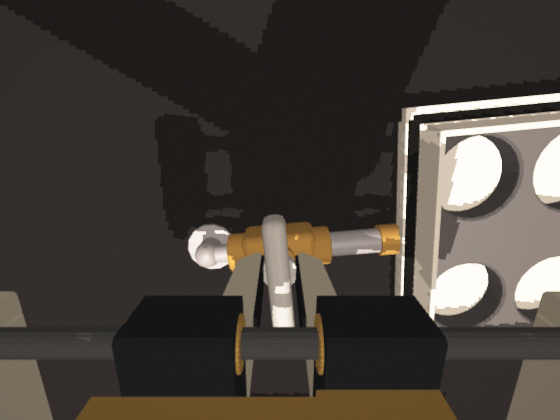

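Call:
servo_tool(
  plan=[
    [[0.3,0,0,0,0,0,0],[0.3,0,0,0,0,0,0],[0.3,0,0,0,0,0,0],[0.3,0,0,15,0,0,0],[0.3,0,0,25,0,0,0],[0.3,0,0,30,0,0,0],[0.3,0,0,30,0,0,0],[0.3,0,0,0,0,0,0]],
  ],
)

```text
t: 6.8
tool_pos: [0.463, -0.0713, 0.1556]
orientation: [2.092, 2.334, 0.006]
force: [0.1, -0.4, -0.3]
opening: 0.0323
```

Call:
servo_tool(
  plan=[
    [[0,0,0,10,0,0,-0.134],[0,0,0,10,0,0,-0.134],[-0.3,10,3,10,0,0,-0.134],[-0.3,10,3,10,0,0,-0.134],[-0.3,10,3,10,0,0,-0.134],[-0.3,10,3,10,0,0,-0.134],[-0.3,10,3,10,0,0,-0.134],[-0.3,10,3,10,0,0,-0.134],[-0.3,10,3,10,0,0,-0.134],[-0.3,10,3,0,0,0,-0.134],[-0.3,0,0,0,0,0,-0.137],[-0.3,0,0,0,0,0,0]],
  ],
)

```text
t: 8.0
tool_pos: [0.5398, -0.0464, 0.2396]
orientation: [-3.125, -0.315, 0.001]
force: [0.4, 0.0, 0.5]
opening: 0.0603
```

```bash
python3 -c "
from h import *
st();i,im=snap('wrist','w5');import pickle;pickle.dump(i,open('w5.pkl','wb'))"
```

```text
t 8.0 pos [539.8 -46.4 239.6] jaw yaw -78.48 z [-0.001  0.    -1.   ] F [0.4 0.  0.5] T [0.06 0.02 0.04] open 60.3 q [-0.18 -0.03  1.64  0.    1.54  1.19]
```

View pics/w5.png

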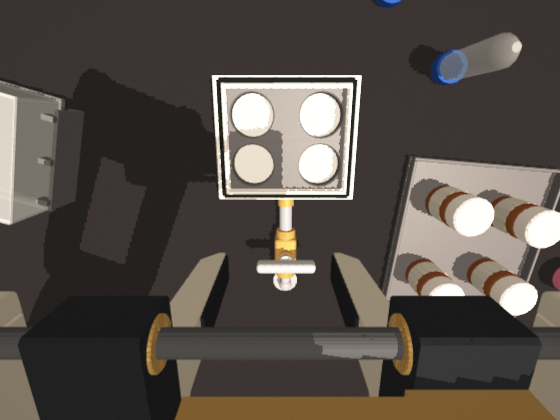

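```bash
python3 - <<'E'
from h import *; import pickle
im=cv2.imread("pics/w5.png"); i=pickle.load(open("w5.pkl","rb"))
m=(im.min(2)>150).astype(np.uint8); m[202:]=0; m[:,:200]=0; m[:,372:]=0; m[:70]=0
cs,_=cv2.findContours(m,0,2); cc=max(cs,key=cv2.contourArea); h=cv2.convexHull(cc)
q=cv2.approxPolyDP(h,6,True)[:,0]; W=cast(i,q[:,0]+0.,q[:,1]+0.,.028)*1000
d=np.roll(W,-1,0)-W
print(q.tolist(),W.round(1).tolist(), W.mean(0), np.linalg.norm(d,axis=1),np.degrees(np.arctan2(d[:,1],d[:,0])))
m=(im.min(2)>185).astype(np.uint8)
for (u,v) in [(252,114),(320,114),(254,163),(319,163)]:
    s=np.zeros(m.shape,np.uint8); cv2.circle(s,(u,v),25,1,-1); s&=m
    n,l,t,c=cv2.connectedComponentsWithStats(s); k=l[v,u]; print(t[k],c[k],(cast(i,*c[k],.014)*1000).round(1))
E
```

```text
[[361, 75], [351, 199], [219, 198], [212, 75]] [[684.8, -108.3], [548.7, -134.6], [517.9, 23.2], [652.5, 50.3]] [600.95089358 -42.35938282] [138.62555643 160.7413052  137.34682624 161.7911858 ] [-169.06368666  101.04565451   11.37115216  -78.50080327]
[ 232   93   41   43 1367] [252.0380395  114.22604243] [[621.3   1.8]]
[ 299   93   41   43 1366] [318.99707174 114.36896047] [[636.7 -74.8]]
[ 235  145   38   37 1111] [253.37173717 163.17011701] [[565.7  -9.7]]
[ 298  144   39   39 1162] [317.30550775 163.00172117] [[581.4 -86.2]]
```

Call:
servo_tool(
  plan=[
    [[-0.3,2.5,-21,-6,0,0,0],[-0.3,2.5,-21,-6,0,0,0],[-0.3,2.5,-21,-6,0,0,0],[-0.3,2.5,-21,-6,0,0,0],[-0.3,2.5,-21,-6,0,0,0],[-0.3,2.5,-21,-6,0,0,0],[-0.3,2.5,-21,-6,0,0,0],[-0.3,2.5,-21,-6,0,0,0],[-0.3,2.5,-21,-6,0,0,0],[-0.3,2.5,-21,-6,0,0,0],[-0.3,0,0,0,0,0,0]],
  ],
)

```text
t: 9.15
tool_pos: [0.5638, -0.2587, 0.1787]
orientation: [-3.125, -0.321, 0.003]
force: [-0.5, 0.0, -0.5]
opening: 0.0606
```

```bash
cat >> h.py <<'E'
def caps(i,im,z=.076):
    m=(im.min(2)>225).astype(np.uint8); m[300:]=0
    n,l,s,c=cv2.connectedComponentsWithStats(m)
    for k in range(1,n):
        if s[k,4]>500: print(s[k],"xy at z",z,(cast(i,*c[k],z)*1000).round(1))
E
python3 -c "
from h import *
st();i,im=snap('wrist','w6');caps(i,im)"
```

```text
t 9.15 pos [ 563.8 -258.7  178.7] jaw yaw -78.28 z [-0.002  0.    -1.   ] F [-0.5  0.  -0.5] T [ 0.01 -0.03  0.01] open 60.6 q [-0.51  0.21  1.49 -0.    1.44  0.85]
[  0  41 156 153 843] xy at z 0.076 [[ 644.3 -117.3]]
[   0   50  135  139 4305] xy at z 0.076 [[621.2 -99.1]]
[   0   65   41   53 1544] xy at z 0.076 [[625.4 -41.7]]
[  15  128   38   47 1204] xy at z 0.076 [[580.4 -50.6]]
[ 254  194   45   47 1648] xy at z 0.076 [[ 564.8 -256.6]]
[ 344  209   49   47 1795] xy at z 0.076 [[ 568.2 -338.6]]
```

Call:
servo_tool(
  plan=[
    [[-0.3,1,2,-20,0,0,0],[-0.3,0,0,-40,0,0,0],[-0.3,0,0,-40,0,0,0],[-0.3,0,0,-24,0,0,0],[-0.3,0,0,0,0,0,0],[1,0,0,0,0,0,0],[1,0,0,0,0,0,0],[1,0,0,0,0,0,0],[1,0,0,0,0,0,0],[1,0,0,20,0,0,0],[1,0,0,40,0,0,0],[1,0,0,40,0,0,0]],
  ],
  force=20,
)

```text
t: 10.4
tool_pos: [0.5652, -0.2544, 0.1573]
orientation: [-3.125, -0.318, 0.002]
force: [0.5, -1.0, -0.6]
opening: 0.0437
```

```bash
python3 -c "
from h import *
st()"
```

```text
t 10.4 pos [ 565.2 -254.4  157.3] jaw yaw -78.37 z [-0.001  0.001 -1.   ] F [ 0.5 -1.  -0.6] T [-0.03 -0.01  0.01] open 43.7 q [-0.51  0.23  1.51  0.    1.4   0.86]
```

Call:
servo_tool(
  plan=[
    [[1,6,28,1,0,0,0],[1,6,28,1,0,0,0],[1,6,28,1,0,0,0],[1,6,28,1,0,0,0],[1,6,28,1,0,0,0],[1,6,28,1,0,0,0],[1,6,28,1,0,0,0],[1,6,28,1,0,0,0],[1,7,31,0,0,0,0],[1,0,0,-30,0,0,0],[1,0,0,-10,0,0,0],[1,0,0,0,0,0,0]],
  ],
)

```text
t: 11.6
tool_pos: [0.619, 0.0001, 0.1222]
orientation: [-3.125, -0.318, 0.007]
force: [-0.2, 0.1, -1.1]
opening: 0.0434
```

```bash
python3 -c "
from h import *
st()"
```

```text
t 11.6 pos [6.190e+02 1.000e-01 1.222e+02] jaw yaw -78.38 z [-0.004  0.    -1.   ] F [-0.2  0.1 -1.1] T [-0.    0.03  0.  ] open 43.4 q [-0.08  0.26  1.54 -0.    1.34  1.29]
```

Call:
servo_tool(
  plan=[
    [[1,2,1.5,-15,0,0,0],[1,0,0,-18,0,0,0],[1,0,0,0,0,0,0]],
  ],
)

```text
t: 11.9
tool_pos: [0.6213, 0.0012, 0.0889]
orientation: [-3.125, -0.316, 0.006]
force: [-0.2, 0.0, -1.7]
opening: 0.0437
```

```bash
python3 -c "
from h import *
st();snap('wrist','w7')"
```

```text
t 11.9 pos [621.3   1.2  88.9] jaw yaw -78.44 z [-0.004  0.    -1.   ] F [-0.2  0.  -1.7] T [-0.    0.05  0.07] open 43.7 q [-0.08  0.29  1.56 -0.    1.29  1.29]
```

View pics/w7.png

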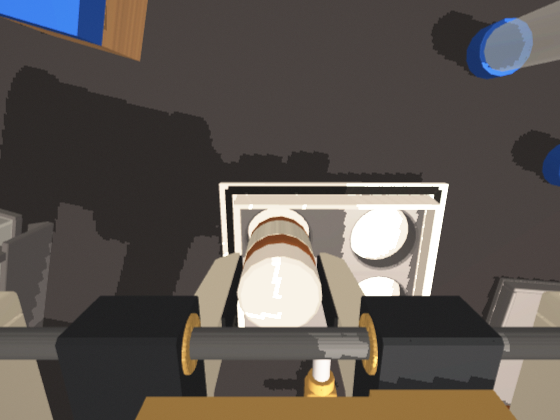

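Call:
servo_tool(
  plan=[
    [[1,0,0,-6,0,0,0],[1,0,0,-6,0,0,0],[1,0,0,0,0,0,0]],
  ],
)

```text
t: 12.25
tool_pos: [0.6225, 0.0017, 0.0789]
orientation: [-3.125, -0.318, 0.001]
force: [-0.9, 0.3, -0.9]
opening: 0.0434
```

Call:
servo_tool(
  plan=[
    [[1,0,0,-5,0,0,0],[1,0,0,-4,0,0,0],[1,0,0,-3,0,0,0],[1,0,0,0,0,0,0]],
  ],
)

```text
t: 12.65
tool_pos: [0.6233, 0.0021, 0.069]
orientation: [-3.125, -0.318, -0.002]
force: [-4.5, 0.7, 10.0]
opening: 0.0437
```

```bash
python3 -c "
from h import *
st()"
```

```text
t 12.65 pos [623.3   2.1  69. ] jaw yaw -78.37 z [ 0.001  0.    -1.   ] F [-4.5  0.7 10. ] T [0.31 0.94 0.03] open 43.7 q [-0.08  0.32  1.57  0.    1.25  1.29]
```

Call:
servo_tool(
  plan=[
    [[1,-1.5,-0.5,0,0,0,0],[1,0,0,0,0,0,0],[1,0,0,0,0,0,0]],
  ],
)

```text
t: 12.95
tool_pos: [0.6226, 0.0018, 0.069]
orientation: [-3.125, -0.318, -0.005]
force: [0.1, 2.3, 5.0]
opening: 0.0438
```

Call:
servo_tool(
  plan=[
    [[1,-0.5,0,-1,0,0,0],[1,0,0,0,0,0,0]],
  ],
)

```text
t: 13.15
tool_pos: [0.6227, 0.0018, 0.0689]
orientation: [-3.125, -0.319, -0.007]
force: [-2.0, 3.3, 11.1]
opening: 0.0441
```

```bash
python3 -c "
from h import *
st()"
```

```text
t 13.15 pos [622.7   1.8  68.9] jaw yaw -78.36 z [ 0.004  0.001 -1.   ] F [-2.   3.3 11.1] T [0.49 0.29 0.03] open 44.1 q [-0.08  0.31  1.58  0.    1.24  1.29]
```

Call:
servo_tool(
  plan=[
    [[-0.2,0,0,0,0,0,0],[-0.2,0,0,0,0,0,0],[-0.2,0,0,0,0,0,0],[-0.2,0,0,15,0,0,0],[-0.2,0,0,35,0,0,0],[-0.2,0,0,40,0,0,0],[-0.3,-25,-20,25,0,0,0],[-0.3,-25,-20,20,0,0,0],[-0.3,0,0,0,0,0,0]],
  ],
)

```text
t: 14.05
tool_pos: [0.5711, -0.041, 0.2067]
orientation: [3.123, 0.315, 0.009]
force: [0.5, -0.2, 0.5]
opening: 0.0604
```

```bash
python3 -c "
from h import *
st();i,im=snap('wrist','w8');caps(i,im,.086)"
```

```text
t 14.05 pos [571.1 -41.  206.7] jaw yaw -78.48 z [ 0.006 -0.002 -1.   ] F [ 0.5 -0.2  0.5] T [ 0.04 -0.06 -0.03] open 60.4 q [-0.16  0.06  1.6  -0.    1.47  1.21]
[ 206  106  160  128 1210] xy at z 0.086 [[629.2 -42.9]]
[ 215  114  142  117 3734] xy at z 0.086 [[619.5 -20.7]]
[ 299  124   43   44 1456] xy at z 0.086 [[639.6 -64.5]]
[   0  133   13  135 1177] xy at z 0.086 [[545.4 206.5]]
[ 299  177   40   39 1204] xy at z 0.086 [[595.4 -73.7]]
[ 230  179   41   37 1167] xy at z 0.086 [[582.4 -12.4]]
[540 252  20  37 554] xy at z 0.086 [[ 566.5 -317.7]]
```

View pics/w8.png

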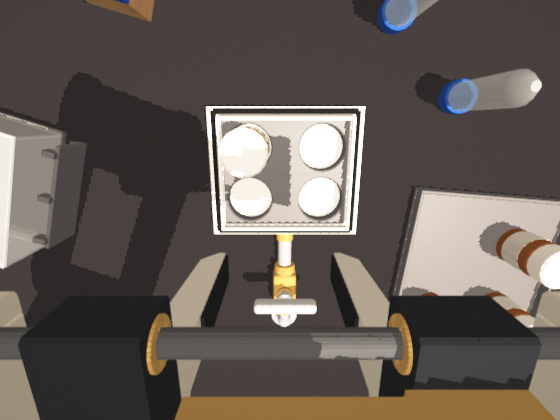

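Call:
servo_tool(
  plan=[
    [[-0.3,0,-37,-5,0.002,0.006,0],[-0.3,0,-37,-5,0,0,0],[-0.3,0,-37,-5,0,0,0],[-0.3,0,-37,-5,0,0,0],[-0.3,0,-37,-5,0,0,0],[-0.3,0,-37,-10,0,0,0],[-0.3,-1,-37,-10,0,0,0],[-0.3,-2,-37,-10,0,0,0],[-0.3,0,0,0,0,0,0],[-0.3,0,0,0,0,0,0]],
  ],
)

```text
t: 15.1
tool_pos: [0.5674, -0.3346, 0.1447]
orientation: [-3.121, -0.315, 0.012]
force: [1.0, -0.3, -0.5]
opening: 0.0601
```

```bash
python3 -c "
from h import *
st()"
```

```text
t 15.1 pos [ 567.4 -334.6  144.7] jaw yaw -78.46 z [-0.008  0.004 -1.   ] F [ 1.  -0.3 -0.5] T [ 0.04  0.02 -0.01] open 60.1 q [-0.61  0.35  1.4  -0.    1.41  0.76]
```

Call:
servo_tool(
  plan=[
    [[-0.3,1,-4,-20,0,0,0],[-0.3,0,0,-35,0,0,0],[-0.3,0,0,-34,0,0,0],[-0.3,0,0,0,0,0,0],[1,0,0,0,0,0,0],[1,0,0,0,0,0,0],[1,0,0,0,0,0,0],[1,0,0,0,0,0,0]],
  ],
)

```text
t: 15.9
tool_pos: [0.5706, -0.3394, 0.0605]
orientation: [-3.125, -0.318, 0.003]
force: [-0.9, 2.1, 6.6]
opening: 0.044
```

```bash
python3 -c "
from h import *
st()"
```

```text
t 15.9 pos [ 570.6 -339.4   60.5] jaw yaw -78.37 z [-0.002 -0.    -1.   ] F [-0.9  2.1  6.6] T [ 0.4  -0.02  0.03] open 44.0 q [-0.61  0.43  1.45 -0.    1.26  0.76]
```

Call:
servo_tool(
  plan=[
    [[1,0,0,20,0,0,0],[1,0,0,40,0,0,0],[1,3,8,40,0,0,0],[1,8,30,5,0,0,0],[1,8,30,0,0,0,0],[1,8,30,0,0,0,0],[1,8,30,0,0,0,0],[1,8,30,0,0,0,0],[1,8,30,0,0,0,0],[1,8,30,0,0,0,0],[1,9,45,0,0,0,0],[1,0,0,0,0,0,0]],
  ],
)

```text
t: 17.1
tool_pos: [0.6379, -0.0704, 0.1634]
orientation: [-3.12, -0.325, 0.006]
force: [-0.9, -0.7, -1.6]
opening: 0.0441
```

```bash
python3 -c "
from h import *
st()"
```

```text
t 17.1 pos [637.9 -70.4 163.4] jaw yaw -78.12 z [-0.004  0.004 -1.   ] F [-0.9 -0.7 -1.6] T [-0.03  0.04 -0.03] open 44.1 q [-0.19  0.28  1.44  0.    1.43  1.17]
```

Call:
servo_tool(
  plan=[
    [[1,-1.5,-4.5,-10,0,0,0],[1,0,0,-30,0,0,0],[1,0,0,-28,0,0,0],[1,0,0,0,0,0,0],[1,0,0,0,0,0,0]],
  ],
)

```text
t: 17.6
tool_pos: [0.6345, -0.0819, 0.0935]
orientation: [-3.123, -0.315, 0.011]
force: [0.3, 0.7, -0.7]
opening: 0.0436
```

```bash
python3 -c "
from h import *
st()"
```

```text
t 17.6 pos [634.5 -81.9  93.5] jaw yaw -78.48 z [-0.007  0.002 -1.   ] F [ 0.3  0.7 -0.7] T [-0.01  0.04  0.02] open 43.6 q [-0.21  0.34  1.5   0.    1.31  1.16]
```

Call:
servo_tool(
  plan=[
    [[1,1.8,6.9,0,0,0,0],[1,0,0,0,0,0,0],[1,0,0,0,0,0,0],[1,0,0,0,0,0,0]],
  ],
)

```text
t: 18.0
tool_pos: [0.6373, -0.0734, 0.0947]
orientation: [-3.123, -0.318, 0.008]
force: [-0.1, 0.3, -0.5]
opening: 0.0437
```

```bash
python3 -c "
from h import *
st()"
```

```text
t 18.0 pos [637.3 -73.4  94.7] jaw yaw -78.37 z [-0.006  0.002 -1.   ] F [-0.1  0.3 -0.5] T [-0.02  0.01 -0.02] open 43.7 q [-0.19  0.34  1.49  0.    1.31  1.17]
```

Call:
servo_tool(
  plan=[
    [[1,-0.7,-1.6,-4,0,0,0],[1,0,0,-4,0,0,0],[1,0,0,0,0,0,0],[1,0,0,0,0,0,0]],
  ],
)

```text
t: 18.4
tool_pos: [0.6361, -0.0749, 0.0859]
orientation: [-3.123, -0.318, 0.01]
force: [-0.1, -0.0, -2.0]
opening: 0.0439
```

Call:
servo_tool(
  plan=[
    [[1,0,0,-6,0,0,0],[1,0,0,-5,0,0,0],[1,0,0,-4,0,0,0],[1,0,0,0,0,0,0],[1,0,0,0,0,0,0]],
  ],
)

```text
t: 18.9
tool_pos: [0.6363, -0.0748, 0.0712]
orientation: [-3.123, -0.318, 0.01]
force: [0.2, -1.0, -0.9]
opening: 0.044
```

```bash
python3 -c "
from h import *
st()"
```

```text
t 18.9 pos [636.3 -74.8  71.2] jaw yaw -78.38 z [-0.006  0.002 -1.   ] F [ 0.2 -1.  -0.9] T [ 0.03 -0.   -0.03] open 44.0 q [-0.2   0.37  1.51  0.    1.27  1.17]
```

Call:
servo_tool(
  plan=[
    [[1,0,0,-1.5,0,0,0],[-0.2,0,0,0,0,0,0],[-0.2,0,0,0,0,0,0],[-0.2,0,0,0,0,0,0],[-0.2,0,0,20,0,0,0],[-0.2,0,0,40,0,0,0],[-0.3,0,0,40,0,0,0],[-0.3,-30,-25,0,0,0,0],[-0.3,-30,-35,0,0,0,0],[-0.3,-35,-35,0,0,0,0],[-0.3,-30,-35,0,0,0,0],[-0.3,-30,-35,0,0,0,0]],
  ],
)

```text
t: 20.1
tool_pos: [0.4802, -0.241, 0.1704]
orientation: [-3.123, -0.318, 0.008]
force: [-0.2, -0.9, -0.2]
opening: 0.0605
```

Call:
servo_tool(
  plan=[
    [[-0.3,-20,-24,-10,0,0,0],[-0.3,0,0,-10,0,0,0],[-0.3,0,0,0,0,0,0],[-0.3,0,0,0,0,0,0]],
  ],
)

```text
t: 20.5
tool_pos: [0.4618, -0.2632, 0.1499]
orientation: [-3.122, -0.319, 0.009]
force: [-0.6, -0.1, 0.5]
opening: 0.0604
```

```bash
python3 -c "
from h import *
st();i,im=snap('wrist','w9');caps(i,im)"
```

```text
t 20.5 pos [ 461.8 -263.2  149.9] jaw yaw -78.35 z [-0.006  0.003 -1.   ] F [-0.6 -0.1  0.5] T [-0.05 -0.04  0.02] open 60.4 q [-0.61  0.    1.77 -0.    1.38  0.75]
[  0   0  22  61 987] xy at z 0.076 [[561.6 -62.5]]
[   0    0  122   67 2886] xy at z 0.076 [[ 570.4 -114.3]]
[122   0  28  84 514] xy at z 0.076 [[ 570.7 -148.1]]
[ 360  203   56   52 2269] xy at z 0.076 [[ 480.6 -346.6]]
[ 252  207   53   49 1932] xy at z 0.076 [[ 461.7 -263.4]]
[ 517  217   43   44 1357] xy at z 0.076 [[ 496.8 -465.3]]
```

Call:
servo_tool(
  plan=[
    [[-0.3,0,0,-35,0,0,0],[-0.3,0,0,-35,0,0,0],[-0.3,0,0,-23,0,0,0],[-0.3,0,0,0,0,0,0],[-0.3,0,0,0,0,0,0],[1,0,0,0,0,0,0],[1,0,0,0,0,0,0],[1,0,0,0,0,0,0],[1,0,0,0,0,0,0]],
  ],
)

```text
t: 21.45
tool_pos: [0.4625, -0.2645, 0.0586]
orientation: [-3.124, -0.318, 0.005]
force: [-0.0, 2.3, 7.0]
opening: 0.0436
```

```bash
python3 -c "
from h import *
st()"
```

```text
t 21.45 pos [ 462.5 -264.5   58.6] jaw yaw -78.38 z [-0.004  0.001 -1.   ] F [-0.   2.3  7. ] T [ 0.31  0.02 -0.06] open 43.6 q [-0.61  0.11  1.84 -0.    1.2   0.75]
```

Call:
servo_tool(
  plan=[
    [[1,0,0,30,0,0,0],[1,0,0,40,0,0,0],[1,4,3,40,0,0,0],[1,12,30,0,0,0,0],[1,12,30,0,0,0,0],[1,12,30,0,0,0,0],[1,12,30,0,0,0,0],[1,12,30,0,0,0,0],[1,12,30,0,0,0,0],[1,12,30,0,0,0,0],[1,12,30,0,0,0,0],[1,4,10,0,0,0,0]],
  ],
)

```text
t: 22.65
tool_pos: [0.566, -0.0084, 0.1671]
orientation: [-3.122, -0.321, 0.008]
force: [-0.8, -0.8, -1.4]
opening: 0.0439
```

Call:
servo_tool(
  plan=[
    [[1,0,0,-30,0,0,0],[1,0,0,-30,0,0,0],[1,0,0,-10,0,0,0],[1,0,0,0,0,0,0],[1,0,0,0,0,0,0],[1,0,0,0,0,0,0]],
  ],
)

```text
t: 23.25
tool_pos: [0.5667, -0.0114, 0.099]
orientation: [-3.124, -0.317, 0.004]
force: [0.3, 0.6, -0.6]
opening: 0.0438
```

```bash
python3 -c "
from h import *
st()"
```

```text
t 23.25 pos [566.7 -11.4  99. ] jaw yaw -78.4 z [-0.003  0.002 -1.   ] F [ 0.3  0.6 -0.6] T [-0.03  0.02  0.02] open 43.8 q [-0.11  0.14  1.72  0.    1.28  1.26]
```

Call:
servo_tool(
  plan=[
    [[1,-0.8,1.7,-5,0,0,0],[1,0,0,-8,0,0,0],[1,0,0,0,0,0,0],[1,0,0,0,0,0,0]],
  ],
)

```text
t: 23.65
tool_pos: [0.5643, -0.0092, 0.0835]
orientation: [-3.123, -0.318, 0.01]
force: [0.1, 0.2, -1.2]
opening: 0.0438
```

Call:
servo_tool(
  plan=[
    [[1,0,0,-6,0,0,0],[1,0,0,-6,0,0,0],[1,0,0,-5,0,0,0],[1,0,0,0,0,0,0],[1,0,0,0,0,0,0]],
  ],
)

```text
t: 24.15
tool_pos: [0.565, -0.0089, 0.0675]
orientation: [-3.122, -0.318, 0.008]
force: [-1.6, 1.7, 6.2]
opening: 0.0439
```

```bash
python3 -c "
from h import *
st()"
```

```text
t 24.15 pos [565.   -8.9  67.5] jaw yaw -78.37 z [-0.005  0.003 -1.   ] F [-1.6  1.7  6.2] T [0.42 0.25 0.04] open 43.9 q [-0.11  0.18  1.74  0.    1.23  1.26]
```

Call:
servo_tool(
  plan=[
    [[-0.2,0,0,0,0,0,0],[-0.2,0,0,0,0,0,0],[-0.2,0,0,0,0,0,0],[-0.2,0,0,20,0,0,0],[-0.2,0,0,40,0,0,0],[-0.3,0,0,40,0,0,0],[-0.3,-14,-35,0,0,0,0],[-0.3,-14,-35,0,0,0,0],[-0.3,-14,-35,0,0,0,0],[-0.3,-14,-35,0,0,0,0],[-0.3,-14,-35,0,0,0,0],[-0.3,-14,-35,0,0,0,0]],
  ],
)

```text
t: 25.35
tool_pos: [0.4798, -0.2205, 0.1668]
orientation: [-3.123, -0.318, 0.009]
force: [0.5, -0.7, 0.0]
opening: 0.0601
```

Call:
servo_tool(
  plan=[
    [[-0.3,0,-35,0,0,0,0],[-0.3,0,-35,0,0,0,0],[-0.3,0,-35,-10,0,0,0],[-0.3,0,-22.5,-10,0,0,0],[-0.3,0,0,0,0,0,0],[-0.3,0,0,0,0,0,0],[-0.3,0,0,0,0,0,0]],
  ],
)

```text
t: 26.05
tool_pos: [0.4808, -0.3459, 0.1471]
orientation: [-3.123, -0.319, 0.009]
force: [0.5, -0.2, 0.6]
opening: 0.0606
```

```bash
python3 -c "
from h import *
st()"
```

```text
t 26.05 pos [ 480.8 -345.9  147.1] jaw yaw -78.35 z [-0.006  0.002 -1.   ] F [ 0.5 -0.2  0.6] T [0.02 0.   0.04] open 60.6 q [-0.71  0.17  1.6  -0.    1.38  0.66]
```

Call:
servo_tool(
  plan=[
    [[-0.3,0,-0.5,-35,0,0,0],[-0.3,0,0,-35,0,0,0],[-0.3,0,0,-20,0,0,0],[-0.3,0,0,0,0,0,0],[-0.3,0,0,0,0,0,0],[1,0,0,0,0,0,0],[1,0,0,0,0,0,0],[1,0,0,0,0,0,0],[1,0,0,0,0,0,0]],
  ],
)

```text
t: 26.95
tool_pos: [0.4816, -0.3478, 0.0587]
orientation: [-3.125, -0.318, 0.006]
force: [-0.5, 1.9, 5.9]
opening: 0.0434
```

```bash
python3 -c "
from h import *
st()"
```

```text
t 26.95 pos [ 481.6 -347.8   58.7] jaw yaw -78.38 z [-0.004  0.001 -1.   ] F [-0.5  1.9  5.9] T [ 0.26  0.06 -0.02] open 43.4 q [-0.71  0.26  1.66 -0.    1.22  0.66]
```

Call:
servo_tool(
  plan=[
    [[1,0,0,30,0,0,0],[1,0,0,40,0,0,0],[1,4,3,40,0,0,0],[1,12,32,0,0,0,0],[1,12,32,0,0,0,0],[1,12,32,0,0,0,0],[1,12,32,0,0,0,0],[1,12,32,0,0,0,0],[1,12,32,0,0,0,0],[1,12,32,0,0,0,0],[1,12,32,0,0,0,0],[1,0,2,0,0,0,0]],
  ],
)

```text
t: 28.15
tool_pos: [0.5816, -0.0826, 0.1671]
orientation: [-3.121, -0.323, 0.008]
force: [-0.3, -0.3, -0.4]
opening: 0.044
```

Call:
servo_tool(
  plan=[
    [[1,0,0,-30,0,0,0],[1,0,0,-30,0,0,0],[1,0,0,-10,0,0,0],[1,0,0,0,0,0,0],[1,0,0,0,0,0,0],[1,0,0,0,0,0,0]],
  ],
)

```text
t: 28.75
tool_pos: [0.5819, -0.0868, 0.099]
orientation: [-3.124, -0.317, 0.005]
force: [-0.5, -0.8, -1.0]
opening: 0.0436
```

```bash
python3 -c "
from h import *
st()"
```

```text
t 28.75 pos [581.9 -86.8  99. ] jaw yaw -78.4 z [-0.003  0.001 -1.   ] F [-0.5 -0.8 -1. ] T [ 0.01  0.02 -0.01] open 43.6 q [-0.24  0.2   1.66  0.    1.29  1.13]
```

Call:
servo_tool(
  plan=[
    [[1,-0.4,0.6,-5,0,0,0],[1,0,0,-8,0,0,0],[1,0,0,0,0,0,0],[1,0,0,0,0,0,0]],
  ],
)

```text
t: 29.15
tool_pos: [0.5803, -0.0855, 0.0836]
orientation: [-3.123, -0.318, 0.009]
force: [0.8, 0.2, -2.3]
opening: 0.0437
```

Call:
servo_tool(
  plan=[
    [[1,0,0,-6,0,0,0],[1,0,0,-6,0,0,0],[1,0,0,-5,0,0,0],[1,0,0,0,0,0,0],[1,0,0,0,0,0,0]],
  ],
)

```text
t: 29.65
tool_pos: [0.5809, -0.0853, 0.0677]
orientation: [-3.123, -0.318, 0.007]
force: [0.8, 3.2, 5.5]
opening: 0.0437
```

```bash
python3 -c "
from h import *
st()"
```

```text
t 29.65 pos [580.9 -85.3  67.7] jaw yaw -78.37 z [-0.005  0.002 -1.   ] F [0.8 3.2 5.5] T [ 0.43 -0.12 -0.01] open 43.7 q [-0.23  0.23  1.68  0.    1.24  1.13]
```

Call:
servo_tool(
  plan=[
    [[-0.2,0,0,0,0,0,0],[-0.2,0,0,0,0,0,0],[-0.2,0,0,0,0,0,0],[-0.2,0,0,20,0,0,0],[-0.2,0,0,40,0,0,0],[-0.3,0,0,40,0,0,0],[-0.3,0,0,40,0,0,0],[-0.3,-12,40,20,0,0,0],[-0.3,-12,40,20,0,0,0],[-0.3,-12,40,20,0,0,0],[-0.3,-12,40,20,0,0,0],[-0.3,-12,40,20,0,0,0]],
  ],
)

```text
t: 30.85
tool_pos: [0.5193, 0.1156, 0.3074]
orientation: [-3.123, -0.317, 0.01]
force: [1.2, 0.3, -0.0]
opening: 0.0603
```

Call:
servo_tool(
  plan=[
    [[-1,-8,40,5,0,0,0],[-1,-8,40,5,0,0,0],[-1,0,40,0,0,0,0],[-1,0,0,0,0,0,0],[-1,0,0,0,0,0,0],[-1,0,0,0,0,0,0]],
  ],
)

```text
t: 31.45
tool_pos: [0.5042, 0.2336, 0.3165]
orientation: [-3.124, -0.317, 0.01]
force: [0.4, 0.6, 0.0]
opening: 0.0928
```

```bash
python3 -c "
from h import *
st();i,im=snap('wrist','w10');caps(i,im,.086);import pickle;pickle.dump(i,open('w10.pkl','wb'))"
```

```text
t 31.45 pos [504.2 233.6 316.5] jaw yaw -78.41 z [-0.007  0.001 -1.   ] F [0.4 0.6 0. ] T [-0.04  0.01 -0.02] open 92.8 q [ 0.34 -0.    1.47  0.    1.68  1.71]
[  0   0 108 195 883] xy at z 0.086 [[526.9 506.9]]
[  178    79   147   141 10960] xy at z 0.086 [[547.4 276. ]]
[ 449   99  111  101 2286] xy at z 0.086 [[616.9 -59.5]]
[ 470  114   37   38 1056] xy at z 0.086 [[620.    1.2]]
[ 437  163   87   34 1144] xy at z 0.086 [[561.   -9.8]]
```

View pics/w10.png

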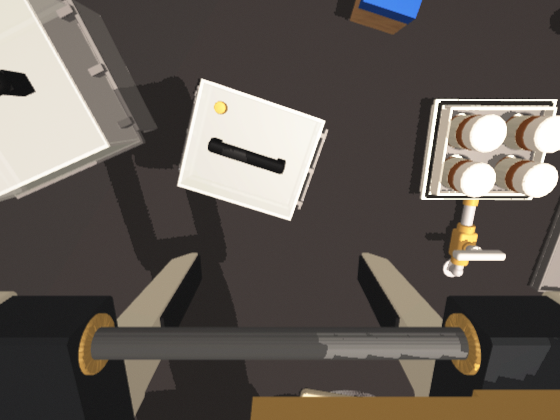

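```bash
cat >> h.py <<'E'
def handle(i,im,zt,roi,thr=70):
    "roi u0,v0,u1,v1: black bar on white roof; bar top at zt"
    u0,v0,u1,v1=roi; m=np.zeros(im.shape[:2],np.uint8); m[v0:v1,u0:u1]=(im.max(2)[v0:v1,u0:u1]<thr)
    n,l,s,c=cv2.connectedComponentsWithStats(m); k=1+s[1:,4].argmax()
    ys,xs=np.nonzero(l==k); r=cv2.minAreaRect(np.stack([xs,ys],1).astype(np.float32)); P=cv2.boxPoints(r)
    for z in (zt,zt-.014):
        W=cast(i,P[:,0],P[:,1],z)*1000; d=np.roll(W,-1,0)-W; L=np.linalg.norm(d,axis=1); a=np.degrees(np.arctan2(d[:,1],d[:,0]))
        print("handle",s[k],np.round(r[0],1),"z",z,W.mean(0).round(1),"L",L.round(1),"ang",(a[L>50]).round(1))
E
python3 - <<'E'
from h import *; import pickle
im=cv2.imread("pics/w10.png"); i=pickle.load(open("w10.pkl","rb"))
handle(i,im,.118,(195,125,300,190))
# roof outline at z=.087
m=(im.min(2)>190).astype(np.uint8); m[:60]=0;m[230:]=0;m[:,:170]=0;m[:,340:]=0
cs,_=cv2.findContours(m,0,2); cc=max(cs,key=cv2.contourArea); q=cv2.boxPoints(cv2.minAreaRect(cc)); W=cast(i,q[:,0],q[:,1],.087)*1000
d=np.roll(W,-1,0)-W; print(W.mean(0),np.linalg.norm(d,axis=1),np.degrees(np.arctan2(d[:,1],d[:,0])))
E
```

```text
handle [208 138  77  35 934] [245.9 155.2] z 0.118 [539.8 278.4] L [15.3 86.8 15.7 87.9] ang [-96.2  83.6]
handle [208 138  77  35 934] [245.9 155.2] z 0.104 [537.9 279.5] L [15.9 90.3 16.3 91.4] ang [-96.2  83.6]
[538.81485998 276.59362538] [131.44318315 156.01916744 135.9243067  172.39237241] [-10.71598737 -94.52114652 176.36821504  83.73960009]
```

Call:
servo_tool(
  plan=[
    [[-0.1,3.5,4.5,-10,0,0,0.126],[-0.1,3.5,4.5,-10,0,0,0.126],[-0.1,3.5,4.5,-10,0,0,0.126],[-0.1,3.5,4.5,-10,0,0,0.126],[-0.1,3.5,4.5,-10,0,0,0.126],[-0.1,3.5,4.5,-10,0,0,0.126],[-0.1,3.5,4.5,-10,0,0,0.126],[-0.1,3.5,4.5,-10,0,0,0.126],[-0.1,3.5,4.5,-10,0,0,0.126],[-0.1,3.5,4.5,-10,0,0,0.124],[-0.1,0,0,0,0,0,0],[-0.1,0,0,0,0,0,0]],
  ],
)

```text
t: 32.7
tool_pos: [0.5393, 0.2783, 0.2169]
orientation: [2.344, 2.089, -0.011]
force: [0.2, 0.4, 1.0]
opening: 0.0512
```

```bash
python3 -c "
from h import *
st();i,im=snap('wrist','w11')
p=proj(i,[[.539,.279,.111]])[0];print(p);u,v=p.astype(int)
handle(i,im,.118,(u-35,v-90,u+35,v+75))"
```

```text
t 32.7 pos [539.3 278.3 216.9] jaw yaw -6.59 z [-0.004 -0.006 -1.   ] F [0.2 0.4 1. ] T [-0.06 -0.1   0.05] open 51.2 q [ 0.39  0.16  1.48 -0.    1.51  0.51]
[278.59321535 215.95782779]
handle [ 269  163   16  101 1502] [276.5 213. ] z 0.118 [537.5 281.8] L [12.2 89.8 13.5 89.8] ang [-96.3  82.8]
handle [ 269  163   16  101 1502] [276.5 213. ] z 0.104 [536.9 277.4] L [12.9 94.7 14.3 94.7] ang [-96.3  82.8]
```

View pics/w11.png

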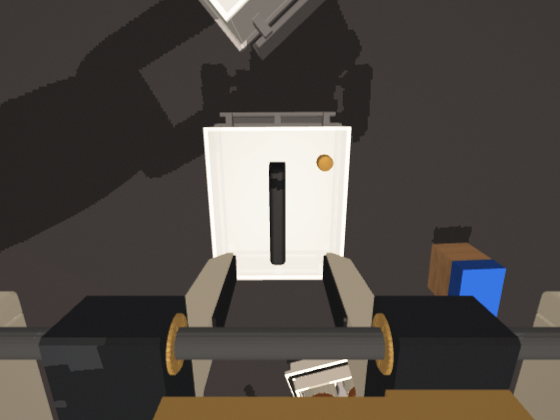

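Call:
servo_tool(
  plan=[
    [[-0.1,-1.3,1.7,-20,0,0,0],[-0.1,0,0,-35,0,0,0],[-0.1,0,0,-35,0,0,0],[-0.1,0,0,-15,0,0,0],[-0.1,0,0,-6,0,0,0],[-0.1,0,0,0,0,0,0],[-0.1,0,0,0,0,0,0]],
  ],
)

```text
t: 33.45
tool_pos: [0.5392, 0.2815, 0.1081]
orientation: [2.339, 2.094, -0.005]
force: [-0.2, 0.3, 0.4]
opening: 0.0512
```

```bash
python3 -c "
from h import *
st()"
```

```text
t 33.45 pos [539.2 281.5 108.1] jaw yaw -6.33 z [-0.001 -0.004 -1.   ] F [-0.2  0.3  0.4] T [-0.05 -0.05  0.  ] open 51.2 q [ 0.4   0.24  1.59 -0.    1.31  0.51]
```

Lower 4 mm, grip, and lift a little.

Call:
servo_tool(
  plan=[
    [[-0.1,-0.5,-1,-4,0,0,0],[-0.1,0,0,0,0,0,0],[1,0,0,0,0,0,0],[1,0,0,0,0,0,0],[1,0,0,0,0,0,0],[1,0,0,0,0,0,0],[1,0,0,0,0,0,0]],
  ],
  force=55,
)

```text
t: 34.15
tool_pos: [0.5374, 0.2801, 0.1019]
orientation: [2.339, 2.095, -0.01]
force: [-0.0, 0.1, 0.2]
opening: 0.0159
```

```bash
python3 -c "
from h import *
st()"
```

```text
t 34.15 pos [537.4 280.1 101.9] jaw yaw -6.3 z [-0.004 -0.005 -1.   ] F [-0.   0.1  0.2] T [-0.   -0.11 -0.05] open 15.9 q [ 0.4   0.24  1.6  -0.    1.3   0.51]
```

Call:
servo_tool(
  plan=[
    [[1,0,0,8,0,0,0],[1,0,0,20,0,0,0],[1,0,0,30,0,0,0],[1,0,0,30,0,0,0],[1,0,0,20,0,0,0],[1,0,0,0,0,0,0],[1,0,0,0,0,0,0],[1,0,0,0,0,0,0]],
  ],
)

```text
t: 34.95
tool_pos: [0.5363, 0.2796, 0.2076]
orientation: [2.34, 2.096, -0.015]
force: [-0.6, -0.4, -3.7]
opening: 0.0133
```

```bash
python3 -c "
from h import *
st();i,im=snap('wrist','w12')"
```

```text
t 34.95 pos [536.3 279.6 207.6] jaw yaw -6.31 z [-0.007 -0.006 -1.   ] F [-0.6 -0.4 -3.7] T [-0.01 -0.05 -0.04] open 13.3 q [ 0.4   0.16  1.49 -0.    1.49  0.51]
```

View pics/w12.png

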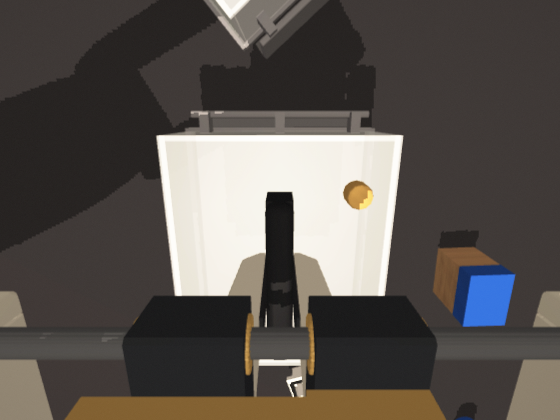

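```bash
python3 - <<'E'
from h import *
s=st(); i=eyes.camera_info("wrist"); im=cv2.imread("pics/w12.png"); g=im.min(2).astype(int)
R=Ro.from_rotvec(s["orientation"]).as_matrix(); a=np.arctan2(R[1,1],R[0,1]); ex=np.array([np.cos(a),np.sin(a)]); ey=np.array([-ex[1],ex[0]])
z0=s["tool_pos"][2]-.0819
rel=lambda u,v,z:(lambda w:np.round(np.stack([(w@ex),(w@ey)],1)*1000,1))(cast(i,u,v,z)-s["tool_pos"][:2])
for u in (200,250,310,370): c=g[120:160,u]; print(u,120+np.argmax(np.diff(c)),c[::3].tolist())
for v in (150,200,250):
    r=g[v,140:420]; d=np.diff(r); L=140+np.argmax(d[:60]); Rr=140+200+np.argmin(d[200:]); print(v,L,Rr,rel([L,Rr],[v,v],z0+.067).tolist())
for u in (200,250,310,370): v=120+np.argmax(np.diff(g[120:160,u])); print(u,v,rel(u,v,z0+.067))
c=im.max(2)[170:215,280].astype(int); print(c.tolist())
v=170+np.argmin(np.diff(c)); print("bar end",v,rel(280,v,z0+.098),rel(280,v,z0+.084))
E
```

```text
t 35.0 pos [536.2 279.6 207.5] jaw yaw -6.31 z [-0.007 -0.007 -1.   ] F [-0.1 -0.2 -3.3] T [-0.05 -0.04 -0.03] open 13.6 q [ 0.4   0.16  1.49 -0.    1.5   0.51]
200 134 [104, 103, 104, 103, 108, 207, 251, 237, 228, 229, 229, 229, 230, 233]
250 134 [80, 81, 80, 108, 103, 213, 252, 241, 234, 233, 234, 234, 234, 234]
310 134 [81, 81, 76, 110, 102, 218, 252, 241, 234, 233, 233, 235, 235, 235]
370 134 [34, 35, 37, 107, 128, 205, 246, 232, 225, 225, 226, 225, 229, 230]
150 157 401 [[-65.5, 66.7], [65.7, 66.8]]
200 163 395 [[-65.5, 38.9], [65.6, 39.0]]
250 169 389 [[-65.4, 8.1], [65.6, 8.4]]
200 134 [[-41.7  75.1]]
250 134 [[-15.1  75.1]]
310 134 [[16.7 75.1]]
370 134 [[48.4 75.1]]
[247, 247, 247, 247, 247, 247, 247, 247, 247, 247, 247, 247, 247, 247, 247, 247, 247, 247, 247, 247, 247, 214, 54, 19, 19, 18, 17, 19, 18, 18, 18, 19, 18, 19, 19, 20, 21, 22, 22, 24, 25, 25, 28, 26, 26]
bar end 191 [[ 0.9 51.4]] [[ 0.8 48.1]]
```

Call:
servo_tool(
  plan=[
    [[1,3,-15,5,0.007,-0.007,0.03],[1,6,-30,3,0,0,0.03],[1,6,-30,0,0,0,0.03],[1,6,-30,0,0,0,0.03],[1,6,-30,0,0,0,0.03],[1,6,-30,0,0,0,0.03],[1,6,-30,0,0,0,0.03],[1,6,-30,0,0,0,0.03],[1,6,-30,0,0,0,0.03],[1,6,-30,0,0,0,0.03],[1,6,-27,0,0,0,0.01],[1,2,-10,0,0,0,0]],
  ],
)

```text
t: 36.2
tool_pos: [0.6018, -0.0445, 0.216]
orientation: [-1.99, -2.429, -0.003]
force: [0.2, 0.6, -4.0]
opening: 0.0138
```

Call:
servo_tool(
  plan=[
    [[1,0,0,0,0,0,0],[1,0,0,0,0,0,0],[1,0,0,0,0,0,0],[1,0,0,0,0,0,0]],
  ],
)

```text
t: 36.6
tool_pos: [0.6023, -0.0407, 0.2179]
orientation: [1.987, 2.433, 0.006]
force: [0.1, 0.5, -4.0]
opening: 0.0136
```

```bash
python3 -c "
from h import *
st()"
```

```text
t 36.6 pos [602.3 -40.7 217.9] jaw yaw 11.54 z [ 0.003  0.003 -1.   ] F [ 0.1  0.5 -4. ] T [-0.07 -0.11  0.02] open 13.6 q [-0.15  0.14  1.5   0.    1.5  -0.36]
```

Call:
servo_tool(
  plan=[
    [[1,-1.5,-1.5,-15,0,0,-0.002],[1,0,0,-25,0,0,0],[1,0,0,-25,0,0,0],[1,0,0,0,0,0,0],[1,0,0,0,0,0,0],[1,0,0,0,0,0,0]],
  ],
)

```text
t: 37.2
tool_pos: [0.6017, -0.0435, 0.1544]
orientation: [1.989, 2.429, 0.008]
force: [-1.3, 0.9, -3.1]
opening: 0.0137
```

```bash
python3 -c "
from h import *
st()"
```

```text
t 37.2 pos [601.7 -43.5 154.4] jaw yaw 11.35 z [ 0.005  0.002 -1.   ] F [-1.3  0.9 -3.1] T [-0.01 -0.13  0.03] open 13.7 q [-0.16  0.18  1.57  0.    1.39 -0.36]
```

Call:
servo_tool(
  plan=[
    [[1,-1,1.2,-10,0,-0.003,0.001],[1,0,0,-12,0,0,0],[1,0,0,0,0,0,0],[1,0,0,0,0,0,0],[1,0,0,0,0,0,0]],
  ],
)

```text
t: 37.7
tool_pos: [0.6, -0.0423, 0.1311]
orientation: [1.988, 2.429, 0.009]
force: [1.3, 0.1, -4.2]
opening: 0.0135
```

```bash
python3 -c "
from h import *
st()"
```

```text
t 37.7 pos [600.  -42.3 131.1] jaw yaw 11.4 z [ 0.006  0.003 -1.   ] F [ 1.3  0.1 -4.2] T [-0.03 -0.07  0.05] open 13.5 q [-0.16  0.19  1.6   0.    1.34 -0.36]
```

Call:
servo_tool(
  plan=[
    [[1,0.7,0,-3,-0.003,0.006,0],[1,0,0,-3,0,0,0],[1,0,0,0,0,0,0],[1,0,0,0,0,0,0]],
  ],
)

```text
t: 38.1
tool_pos: [0.6005, -0.0422, 0.1247]
orientation: [-1.99, -2.431, 0.001]
force: [0.0, -0.2, -4.2]
opening: 0.0135
```

```bash
python3 -c "
from h import *
st()"
```

```text
t 38.1 pos [600.5 -42.2 124.7] jaw yaw 11.4 z [-0.001 -0.    -1.   ] F [ 0.  -0.2 -4.2] T [-0.05 -0.11 -0.02] open 13.5 q [-0.16  0.21  1.6  -0.    1.34 -0.35]
```

Call:
servo_tool(
  plan=[
    [[1,0,0,-2.5,0,0,0],[1,0,0,-2.5,0,0,0],[1,0,0,0,0,0,0],[1,0,0,0,0,0,0]],
  ],
)

```text
t: 38.5
tool_pos: [0.6009, -0.0422, 0.1203]
orientation: [1.989, 2.431, 0.0]
force: [0.8, 0.3, 0.2]
opening: 0.0137
```

```bash
python3 -c "
from h import *
st()"
```

```text
t 38.5 pos [600.9 -42.2 120.3] jaw yaw 11.4 z [ 0. -0. -1.] F [0.8 0.3 0.2] T [ 0.01 -0.2   0.04] open 13.7 q [-0.16  0.21  1.6  -0.    1.33 -0.35]
```

Call:
servo_tool(
  plan=[
    [[1,0,0,-3,0,0,0],[1,0,0,-2,0,0,0],[1,0,0,0,0,0,0]],
  ],
)

```text
t: 38.8
tool_pos: [0.6009, -0.0423, 0.1151]
orientation: [1.99, 2.431, 0.0]
force: [1.0, -0.1, -2.5]
opening: 0.0136
```

Call:
servo_tool(
  plan=[
    [[1,0,0,-3,0,0,0],[1,0,0,0,0,0,0]],
  ],
)

```text
t: 39.0
tool_pos: [0.6003, -0.0417, 0.1111]
orientation: [-1.989, -2.43, 0.0]
force: [1.2, 2.3, -2.3]
opening: 0.0134
```

Call:
servo_tool(
  plan=[
    [[1,0,0,-3,0,0,0],[1,0,0,0,0,0,0]],
  ],
)

```text
t: 39.2
tool_pos: [0.6008, -0.0415, 0.1102]
orientation: [-1.989, -2.431, -0.001]
force: [-3.5, 4.9, 10.8]
opening: 0.0132
```

```bash
python3 -c "
from h import *
st()"
```

```text
t 39.2 pos [600.8 -41.5 110.2] jaw yaw 11.42 z [-0.     0.001 -1.   ] F [-3.5  4.9 10.8] T [ 0.65  0.74 -0.05] open 13.2 q [-0.15  0.22  1.61  0.    1.31 -0.35]
```

Call:
servo_tool(
  plan=[
    [[1,0,0,-1.5,0,0,0],[1,0,0,0,0,0,0],[1,0,0,0,0,0,0]],
  ],
)

```text
t: 39.5
tool_pos: [0.6008, -0.0415, 0.1102]
orientation: [-1.989, -2.432, -0.001]
force: [-10.6, 5.6, 20.4]
opening: 0.0138
```

```bash
python3 -c "
from h import *
st()"
```

```text
t 39.5 pos [600.8 -41.5 110.2] jaw yaw 11.43 z [ 0.  0. -1.] F [-10.6   5.6  20.4] T [ 0.77  1.76 -0.02] open 13.8 q [-0.15  0.22  1.61  0.    1.31 -0.35]
```

Call:
servo_tool(
  plan=[
    [[1,0,0,2,0,0,0],[1,0,0,2,0,0,0],[1,0,0,0.5,0,0,0],[1,0,0,0,0,0,0]],
  ],
)

```text
t: 39.9
tool_pos: [0.5998, -0.0423, 0.1107]
orientation: [-1.989, -2.43, 0.003]
force: [0.7, 0.2, -5.6]
opening: 0.0135
```

```bash
python3 -c "
from h import *
st()"
```

```text
t 39.9 pos [599.8 -42.3 110.7] jaw yaw 11.39 z [-0.002 -0.    -1.   ] F [ 0.7  0.2 -5.6] T [-0.05 -0.18 -0.02] open 13.5 q [-0.16  0.22  1.61 -0.    1.31 -0.35]
```

Call:
servo_tool(
  plan=[
    [[1,0,0,1.5,0,0,0],[1,0,0,0,0,0,0],[1,0,0,0,0,0,0]],
  ],
)

```text
t: 40.2
tool_pos: [0.5996, -0.0421, 0.1109]
orientation: [-1.988, -2.429, 0.003]
force: [5.6, 0.6, -16.8]
opening: 0.0137
```

```bash
python3 -c "
from h import *
st()"
```

```text
t 40.2 pos [599.6 -42.1 110.9] jaw yaw 11.39 z [-0.003  0.    -1.   ] F [  5.6   0.6 -16.8] T [-0.14 -1.12 -0.04] open 13.7 q [-0.16  0.22  1.61 -0.    1.32 -0.35]
```

Call:
servo_tool(
  plan=[
    [[1,0,0,-2,0,0,0],[0.3,0,0,0,0,0,0],[0.3,0,0,0,0,0,0],[0.3,0,0,0,0,0,0],[0.3,0,0,15,0,0,0],[0.3,0,0,30,0,0,0],[0.3,0,0,40,0,0,0],[0.3,-35,-7,0,0,0,0],[0.3,-35,-7,0,0,0,0],[0.3,-35,-7,0,0,0,0],[0.3,-35,-7,0,0,0,0],[0.3,0,0,0,0,0,0]],
  ],
)

```text
t: 41.4
tool_pos: [0.4576, -0.0707, 0.1973]
orientation: [1.991, 2.43, -0.002]
force: [0.7, -0.1, -1.0]
opening: 0.0323
```

Call:
servo_tool(
  plan=[
    [[0.3,0,0,0,0,0,0],[0.3,0,0,0,0,0,0]],
  ],
)

```text
t: 41.6
tool_pos: [0.4618, -0.0703, 0.1978]
orientation: [1.988, 2.43, 0.001]
force: [0.0, -0.1, -0.2]
opening: 0.0323
```

```bash
python3 -c "
from h import *
st();i,im=snap('wrist','w13')"
```

```text
t 41.6 pos [461.8 -70.3 197.8] jaw yaw 11.4 z [ 0.002 -0.001 -1.   ] F [ 0.  -0.1 -0.2] T [-0.02 -0.13 -0.01] open 32.3 q [-0.26 -0.22  1.89 -0.    1.47 -0.46]
```

View pics/w13.png

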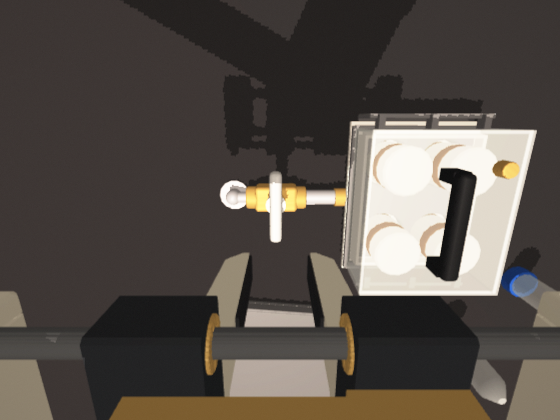

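Call:
servo_tool(
  plan=[
    [[0.3,-2.8,-0.8,-35,0,0,0],[0.3,0,0,-40,0,0,0],[0.3,0,0,-35,0,0,0],[0.3,0,0,0,0,0,0],[0.3,0,0,0,0,0,0]],
  ],
)

```text
t: 42.15
tool_pos: [0.458, -0.0708, 0.0867]
orientation: [-1.988, -2.43, 0.002]
force: [-0.1, -0.9, 0.7]
opening: 0.0328
```

```bash
python3 -c "
from h import *
st()"
```

```text
t 42.15 pos [458.  -70.8  86.7] jaw yaw 11.43 z [-0.002  0.    -1.   ] F [-0.1 -0.9  0.7] T [-0.05 -0.11  0.02] open 32.8 q [-0.26 -0.12  2.01 -0.    1.26 -0.46]
```

Call:
servo_tool(
  plan=[
    [[0.3,1,-0.3,-15,0,0,0],[0.3,0,0,-9,0,0,0],[0.3,0,0,0,0,0,0],[1,0,0,0,0,0,0],[1,0,0,0,0,0,0],[1,0,0,0,0,0,0],[1,0,0,0,0,0,0]],
  ],
  force=40,
)

```text
t: 42.85
tool_pos: [0.4585, -0.0717, 0.0632]
orientation: [-1.989, -2.431, 0.002]
force: [-6.0, -1.8, 7.3]
opening: 0.0119
```

```bash
python3 -c "
from h import *
st()"
```

```text
t 42.85 pos [458.5 -71.7  63.2] jaw yaw 11.41 z [-0.001 -0.001 -1.   ] F [-6.  -1.8  7.3] T [-0.22  0.85  0.04] open 11.9 q [-0.26 -0.09  2.03 -0.    1.2  -0.46]
```

Call:
servo_tool(
  plan=[
    [[1,0,0,0,0,0,0.09],[1,0,0,0,0,0,0.09],[1,0,0,0,0,0,0.09],[1,0,0,0,0,0,0.09],[1,0,0,0,0,0,0.09],[1,0,0,0,0,0,0.09],[1,0,0,0,0,0,0.09],[1,0,0,0,0,0,0.09],[1,0,0,0,0,0,0.065],[1,0,0,0,0,0,0],[1,0,0,0,0,0,0],[1,0,0,0,0,0,0]],
  ],
)

```text
t: 44.05
tool_pos: [0.4591, -0.0713, 0.0632]
orientation: [0.912, 3.006, -0.0]
force: [-3.1, 1.1, 6.4]
opening: 0.0119
```

```bash
python3 -c "
from h import *
st()"
```

```text
t 44.05 pos [459.1 -71.3  63.2] jaw yaw 56.26 z [ 0. -0. -1.] F [-3.1  1.1  6.4] T [0.29 0.34 0.08] open 11.9 q [-0.26 -0.09  2.03 -0.    1.2  -1.25]
```

Call:
servo_tool(
  plan=[
    [[0.3,0,0,0,0,0,0],[0.3,0,0,0,0,0,0],[0.3,0,0,0,0,0,0],[0.3,0,0,15,0,0,0],[0.3,0,0,30,0,0,0],[0.3,0,0,40,0,0,0],[0.3,0,0,40,0,0,0],[0.3,0,0,40,0,0,0],[0.3,0,0,30,0,0,0],[0.3,0,0,0,0,0,0],[0.3,0,0,0,0,0,0]],
  ],
)

```text
t: 45.15
tool_pos: [0.4592, -0.0714, 0.2578]
orientation: [0.909, 3.006, -0.001]
force: [-0.4, 0.5, -1.3]
opening: 0.0322
```

```bash
python3 -c "
from h import *
st();i,im=snap('wrist','w14');import pickle;pickle.dump(i,open('w14.pkl','wb'))
j,a=snap('scene'); g=cv2.resize(a[140:330,80:400],(560,332))
cv2.imwrite('pics/fin.png',np.vstack([im[:260],g])[:,:,::-1])"
```

```text
t 45.15 pos [459.2 -71.4 257.8] jaw yaw 56.36 z [ 0.001 -0.001 -1.   ] F [-0.4  0.5 -1.3] T [-0.01 -0.14 -0.02] open 32.2 q [-0.26 -0.26  1.81 -0.    1.59 -1.25]
```

View pics/fin.png

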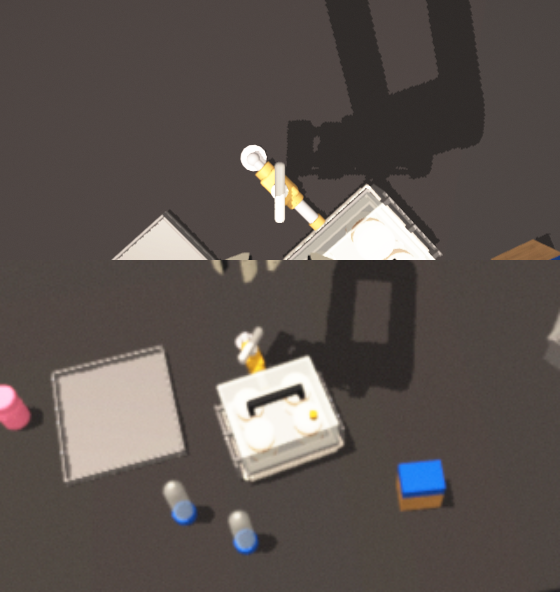

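```bash
python3 -c "
from h import *
st(); print(job.close_job())"
```

```text
t 45.25 pos [458.1 -71.2 255.7] jaw yaw 56.36 z [-0.002  0.    -1.   ] F [-0.2 -0.2  0.1] T [ 0.04 -0.14  0.03] open 32.6 q [-0.26 -0.25  1.81 -0.    1.59 -1.25]
the job is handed in; nothing more can be done
None
```

I finished the job in the order asked and handed it in at about 45 s of simulated time.

1. **Tap shut:** I turned the handle back to its stop. A later picture showed the bar lying across the pipe.
2. **Jars:** all four jars from the tray stand in the four pockets. The pink one was left alone.
3. **Hood:** I set the smaller hood over the jars and pressed it straight down. It came to a hard stop at the expected height under about 20 N. A test pull of about 13 N beyond its weight moved it less than 1 mm, so the clips are holding.
4. **Tap half open:** I then turned the handle about 45° open. The gripper's turn works out to 44.8°, and the last picture agrees.

In the last picture the two tubes and the needle box stood upright and the tray was empty; I did not measure their positions. The gripper was well clear of everything.

- **Tap grip:** on the first shutting grasp the fingers closed on the handle's boss rather than the bar, measuring 18 mm instead of 12 mm. They slipped about 5° at the stop, with no effect on the result.
- **First jar:** it met about 11 N on reaching its pocket floor.
- **Not checked:** I did not look at each clip separately from the side. That both snapped is judged from the hard stop and the pull test.

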